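Seat a casting against a sprung stop and throw the toggle clamp

TASK

The aluminium inlet casting has to be held in the drilling fixture. Slide it gently along between the guide strips until it is hard home against the stop, with the sprung pin pushed right in, and keep it pressed there for a moment; then push the toggle clamp's lever over with a fingertip until it snaps past centre and its pad holds the casting down. Do not force anything, and leave the other things on the bench where they are.

Things in the scene. Friction and masses are not known exactly. Their poses are not given: they have to be found in the camera images.
- fixture: Fixed dark steel plate, 245 (x -145 to +100) x 270 (y) x 15 mm. Origin under it, midway between two guide strips along y: 8 mm wide, 10 mm high above the plate, centred at x = +-45.5 mm (83 mm clear), y -125 to +75. The casting slides to +y, towards the stop; the clamp stands on the -x side.
- casting: Loose aluminium casting, about 0.6 kg: flange 80 (x) x 90 (y) x 16 mm with a round neck (radius 18 to 24) in its middle, 58 mm high in all. Origin: centre of its underside, on the plate (15 mm above the bench). Starts between the strips, square to them, 35 to 90 mm short of home. Push on the flange's end face towards fixture -y; sliding takes about 2 to 4 N.
- stop: Fixed steel block 70 x 18 x 34 mm high at the bed's +y end. Origin: centre of its underside, on the plate, at fixture y +118 mm. A stiff screw (radius 7 mm, 8.5 mm above the plate) stands out towards the casting; its hard end is 20 to 34 mm from this origin, set differently each time and not measured: find it by feel (see stop_hole).
- stop_hole (a point): Point on the stop block's face where the screw comes out. A sprung pin stands 5 mm out of the screw's end: it yields softly (1.4 N when right in), then the flange meets the hard screw: home. The push then rises steeply above the sliding force: 10 to 15 N in all for half a second seats it; over 25 N is too much. Friction then keeps it home.
- clamp_lever (a joint): Lever angle (rad) of the toggle clamp, handle and hold-down arm in one piece: 0 open (start; handle leans to fixture -x, arm raised), grows as the handle is pushed to +x. Sprung open up to dead centre at 0.60; beyond, it snaps by itself to about 0.83, pad on the flange, handle upright. Takes some 12 N at the tip at first, then less; over 25 N is too much.
- clamp_hinge (a point): Middle of the clamp's hinge axis, which runs along the fixture's y: at fixture x -78, y +46, z +31 mm.
- lever_tip (a point): Centre of the round end (radius 9 mm) of the lever's black grip, 101 mm from the hinge axis. Open: 66 mm to fixture -x of the hinge and 77 mm above it (108 mm above the bench); closed: 9 mm to +x and 101 mm above it. The grip runs 50 mm from here towards the hinge. Push it round its arc, forward and up at least as fast as the tip rises: a level push drags down on the rubber and jams.
- clamp_pad: Black rubber pad (radius 6.5 mm, 7 mm thick) under the hold-down arm, moving with the lever. Origin on the hinge axis; the pad is 45 mm from there and when closed presses on the flange beside the neck.
- bearing: Bystander: loose steel ring, 32 mm across, 10 mm high, lying on the fixture's plate outside the strips. Origin under its centre.
- spanner: Bystander: steel spanner lying on the bench by the fixture's -y end.
- spray_can: Bystander: can, 64 mm across, 190 mm high. Origin under its centre.
- oil_bottle: Bystander: black bottle, 70 mm across, 170 mm high. Origin under its centre.
- piston: Bystander: aluminium piston, 80 mm across, 55 mm high. Origin under its centre.
- bolt_tray: Bystander: open steel tray, 120 by 160 by 40 mm. Origin under its centre.
- screwdriver: Bystander: screwdriver lying on the bench.
Not all that is in view belongs to the job. Leave any pink look-alike of the casting alone.

How it is judged:
By the outcome, as a careful person would: the job done as asked, in the order asked, and still so for the second after the job is handed in, with the robot touching nothing.
It also fails if it takes over 67 s, if anything falls off the work surface, if the arm or the gripper's body presses on something with over 40 N, if the wrist force passes 120 N, or if a joint passes its speed limit or range.

ROBOT

A 6-joint arm with a two-finger parallel gripper is mounted at the origin on the work surface. World frame = base frame: x ahead of the robot, y to its left, z up, the work surface at z = 0. Lengths are in mm, angles in degrees, forces in N, time in s.
With the tool pointing down it reaches from about 300 to 850 mm from the base axis. Payload 4.2 kg.
Tool frame: the origin (TCP) lies midway between the tips of the shut fingers; the grasp point (between the pads) lies 19 mm behind it (env.grip_point_offset is the distance from the TCP to the grasp point, in mm); z points along the fingers, x is the direction in which the jaws open and shut, and the axes are right-handed (so a half turn about z gives the same grasp; the last joint's range is limited). The gripper opens to 91 mm and grips with 3 to 60 N. Pads are 32 mm wide; open, the fingers measure 118 mm over their backs; the gripper's body (76 mm by 178 mm) begins 60 mm behind the grasp point.
Start: joints at [73.052, 18.312, 89.639, -0, 72.044, -1.146], TCP at [156.584, 553.285, 213.976] pointing down, gripper open.
Joint ranges: [-177.97, 177.97], [-48.28, 115.42], [12.27, 149.76], [-77.06, 257.06], [2.81, 150.46], [-146.56, 146.56]. Speed limits (degrees/s): [147.25, 147.25, 180, 180, 180, 180].

INTERFACE

Orientations are given as [roll, pitch, yaw] about the fixed x, y, z axes, in that order (R = Rz(yaw) Ry(pitch) Rx(roll)).
In Python, from workcell import env gives the robot as it stands.
- The arm moves only by the shell command python3 -m pendant 'ROWS' [FORCE]. ROWS is JSON, a list of rows, each an object with "xyz": the shift along the tool's x, y, z in m, a list of three; "roll": the turn about the tool's z in degrees; "jaw": the closure, from 0 (fully open) to 1 (shut). A call has exactly 8 rows; each row is the pose to reach, as a shift and turn from the pose commanded when the call began, along the tool's axes at that moment; what a row does not reach only later rows make up. A row lasts 1/8 s, in which the tool goes at most 62.5 mm and 10.7 degrees, less where a joint would pass 70% of its speed; a pose out of reach is approached as far as the arm can. A call with a gripper value outside its range is refused whole. The fingers move at their own pace and stop on an object; FORCE is the grip in N (left out, the last holds). Time passes only in rows, so rows that repeat a pose let the fingers close, or fill a call up. It gives the time, the measured TCP pose, the force and the opening at its end, in the units of the state.
- env.state(): the state, without advancing time (a new reading comes with each control period).
- env.grab_frame(name): name is "scene" or "top"; returns (picture, depth): 480x640x3 uint8, blue, green, red; 480x640 float32, mm along the optical axis (not along the pixel's ray), 0 where there is no reading.
- env.camera_params(name): a dict with "camera_matrix" (3x3 intrinsics, pixels), "cam_to_world" (4x4, takes a point from camera to world coordinates). Camera axes: x right, y up, looking along -z (the intrinsics and any distortion apply to the point x, -y, -z); pixel columns grow to the right and rows downward; lengths in mm; the calibration is good to about 2 mm. A picture is of the moment at which its call begins. camera_params takes no time and is no camera call.
- env.job_done(): hands the job in, once; it reports no verdict.
The state is a dict: "time_s": time; "qpos": joint angles; "qvel": joint speeds; "effort": joint torques, N m; "ee_pos": TCP position; "ee_rot": TCP orientation; "force": force on the tool from outside, world axes, zero at the start; "torque": the same for the moment, N m; "gripper_width": finger opening in mm.
Only numpy, scipy, OpenCV 4.12 (cv2) and the standard library are available. Lean on these libraries where they do the work, as an engineer would, in place of code of your own. Each camera call takes 0.05 s, during which the arm holds its last target. There are 200 camera calls.

## Working session

There is one attempt and no reset: what is moved stays moved. The work goes in short steps, Python scripts to look and compute and a shell command to move; the robot and the scene stay as the last step left them, time stands still between calls to the robot, and variables do not carry over. Pictures are saved under pics/ and viewed, about 8 in all and at most 12, crops included, and the job is handed in when it is done.

```bash
ls; mkdir -p pics
cat > h.py <<'E'
import numpy as np, cv2
from workcell import env
def shot(n,f):
    p,d=env.grab_frame(n); cv2.imwrite('pics/%s.png'%f,p); np.save('pics/%s.npy'%f,d); return p,d
def ray(n,u,v):
    c=env.camera_params(n);K=np.array(c['camera_matrix']);T=np.array(c['cam_to_world'])
    r=np.linalg.inv(K)@[u,v,1]; return T[:3,3],T[:3,:3]@np.array([r[0],-r[1],-r[2]]),c
def atz(n,u,v,z):
    o,d,_=ray(n,u,v); return o+d*(z-o[2])/d[2]
def dep(n,f,u,v):
    D=np.load('pics/%s.npy'%f); w=D[v-1:v+2,u-1:u+2]; w=w[w>0]
    o,d,_=ray(n,u,v); return o+d*np.median(w)
E
python3 - <<'E'
from h import *
np.set_printoptions(suppress=True,precision=2)
for n in('top','scene'):
    shot(n,n+'0'); print(env.camera_params(n))
print(env.state())
E
```

```text
pics
{'camera_matrix': array([[543.96,   0.  , 324.26],
       [  0.  , 543.96, 250.36],
       [  0.  ,   0.  ,   1.  ]]), 'cam_to_world': array([[   0.03,    0.99,   -0.16,  306.16],
       [  -1.  ,    0.03,    0.01,   65.33],
       [   0.02,    0.16,    0.99, 1478.41],
       [   0.  ,    0.  ,    0.  ,    1.  ]])}
{'camera_matrix': array([[588.61,   0.  , 320.7 ],
       [  0.  , 588.61, 237.9 ],
       [  0.  ,   0.  ,   1.  ]]), 'cam_to_world': array([[  -0.55,   -0.55,    0.62, 1388.27],
       [   0.83,   -0.36,    0.42,  624.72],
       [  -0.  ,    0.75,    0.66, 1017.99],
       [   0.  ,    0.  ,    0.  ,    1.  ]])}
{'time_s': 0.1, 'qpos': array([73.05, 18.35, 89.7 , -0.  , 72.05, -1.15]), 'qvel': array([-0.01, -0.06, -0.21,  0.1 ,  0.1 ,  0.02]), 'effort': array([  0.  , -41.33, -23.25,   0.07,   0.04,  -0.  ]), 'ee_pos': array([156.48, 552.84, 213.23]), 'ee_rot': array([-180.  ,    0.09,   74.2 ]), 'force': array([-0.89,  0.14,  0.44]), 'torque': array([-0.  ,  0.03, -0.03]), 'gripper_width': 90.952651722208}
```

View pics/top0.png

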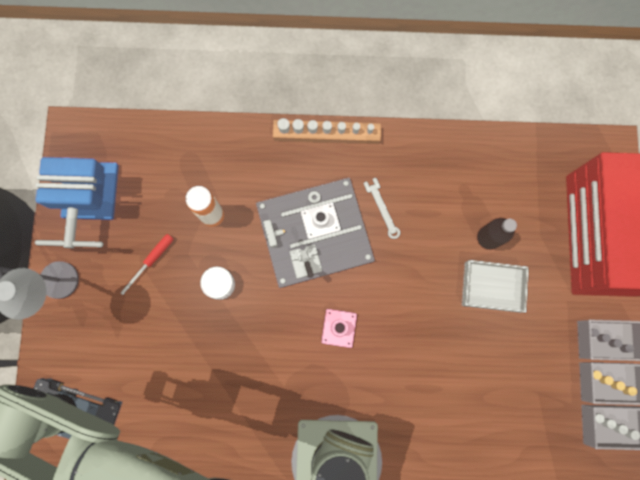

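View pics/scene0.png

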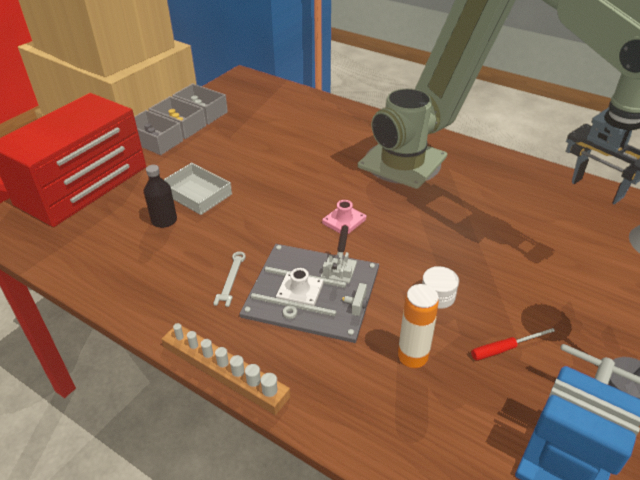

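The top view shows the fixture at about (316,232), with the stop on its left at (270,233), the casting at (321,219) and the clamp at (305,262). The pink decoy is at (340,328). In the scene view the fixture is at about (310,290). Next I'll enlarge both.

Run:
```python
import cv2
p=cv2.imread('pics/top0.png');cv2.imwrite('pics/c1.png',cv2.resize(p[175:293,250:382],None,fx=5,fy=5,interpolation=cv2.INTER_CUBIC))
p=cv2.imread('pics/scene0.png');cv2.imwrite('pics/c2.png',cv2.resize(p[220:340,235:385],None,fx=5,fy=5,interpolation=cv2.INTER_CUBIC))
```

```text
(no output)
```

View pics/c1.png

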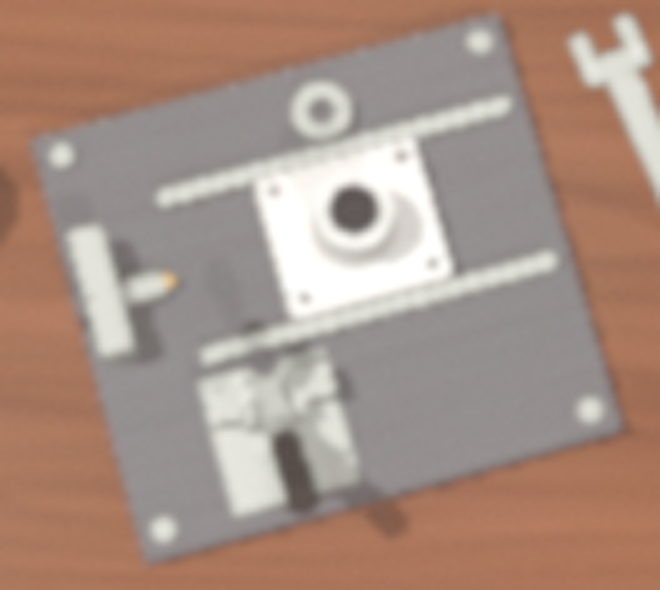

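View pics/c2.png

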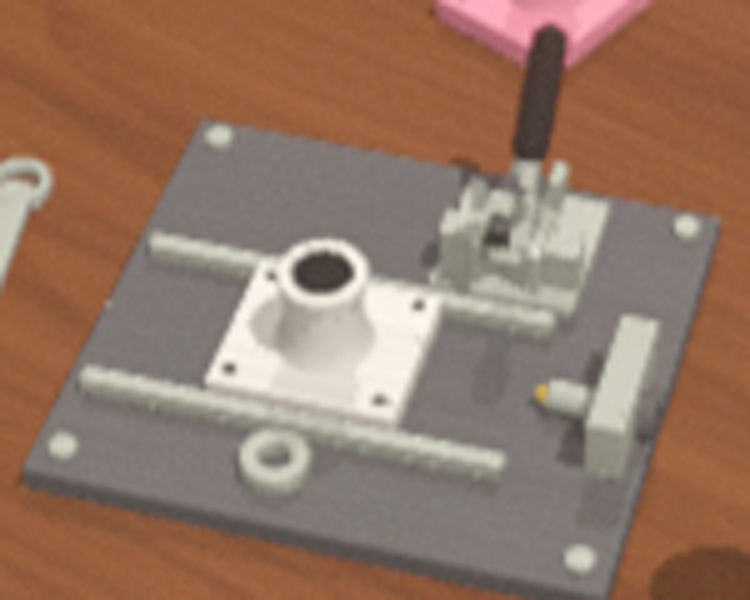

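The top crop shows the plate corners at (34,140), (497,13), (622,430) and (148,562). The casting's near end-face corners are at (412,135) and (453,275), the neck top is at (354,210), and the lever tip is near (300,500). The scene crop shows the plate corners at (22,478), (205,120), (718,215) and (605,598), with the lever tip at (548,38).

```bash
cat >> h.py <<'E'
def crop(n,cx,cy):
    return ((250+(cx+.5)/5-.5,175+(cy+.5)/5-.5) if n=='top' else (235+(cx+.5)/5-.5,220+(cy+.5)/5-.5))
E
python3 - <<'E'
from h import *
np.set_printoptions(suppress=True,precision=1)
F=np.array([[100,135],[100,-135],[-145,-135],[-145,135]],float)
P={'top':[(34,140),(497,13),(622,430),(148,562)],'scene':[(605,598),(22,478),(205,120),(718,215)]}
fits={}
for n in P:
    W=np.array([atz(n,*crop(n,*c),15)[:2] for c in P[n]])
    a=F-F.mean(0);b=W-W.mean(0)
    th=np.arctan2((a[:,0]*b[:,1]-a[:,1]*b[:,0]).sum(),(a*b).sum())
    R=np.array([[np.cos(th),-np.sin(th)],[np.sin(th),np.cos(th)]])
    o=W.mean(0)-R@F.mean(0); fits[n]=(R,o); print(n,np.degrees(th),o,'resid',(W-(F@R.T+o)).round(1).tolist())
def tof(n,c,z):
    R,o=fits[n]; return R.T@(atz(n,*crop(n,*c),z)[:2]-o)
for n,cs in {'top':[((412,135),31),((453,275),31),((255,180),31),((296,320),31),((354,210),73),((298,500),108),((322,110),25),((172,281),23.5)],'scene':[((267,255),31),((207,380),31),((395,422),31),((440,318),31),((323,270),73),((548,38),108),((540,392),23.5)]}.items():
    for c,z in cs: print(n,c,z,tof(n,c,z))
E
```

```text
top 17.383157767979796 [623.1  79.4] resid [[-0.8, -2.0], [-0.6, 1.2], [-0.0, 1.8], [1.4, -1.0]]
scene 18.039422337727572 [623.8  82.9] resid [[0.7, -1.9], [2.2, 1.5], [-2.2, 2.3], [-0.7, -1.9]]
top (412, 135) 31 [ 41.4 -67. ]
top (453, 275) 31 [-39.8 -66.9]
top (255, 180) 31 [40.1 22.5]
top (296, 320) 31 [-40.8  21.9]
top (354, 210) 73 [  0.3 -21.8]
top (298, 500) 108 [-144.6   49. ]
top (322, 110) 25 [ 69.8 -23.8]
top (172, 281) 23.5 [-0.3 80.8]
scene (267, 255) 31 [-46.3 -66.2]
scene (207, 380) 31 [ 38.  -67.8]
scene (395, 422) 31 [40.1 22. ]
scene (440, 318) 31 [-27.8  24.4]
scene (323, 270) 73 [ -3.8 -24. ]
scene (548, 38) 108 [-148.   45.]
scene (540, 392) 23.5 [-1.5 79. ]
```

```bash
python3 -m pendant '[{"xyz":[-0.025,0.04,0],"roll":7,"jaw":1},{"xyz":[-0.05,0.08,0],"roll":14,"jaw":1},{"xyz":[-0.08,0.12,0],"roll":21,"jaw":1},{"xyz":[-0.105,0.16,0],"roll":28,"jaw":1},{"xyz":[-0.13,0.2,0],"roll":35,"jaw":1},{"xyz":[-0.155,0.24,0],"roll":42,"jaw":1},{"xyz":[-0.18,0.28,0],"roll":49,"jaw":1},{"xyz":[-0.205,0.316,0],"roll":56.5,"jaw":1}]' 20
cat >> h.py <<'E'
O=np.array([623.5,81.2]);TH=np.radians(17.7)
RF=np.array([[np.cos(TH),-np.sin(TH)],[np.sin(TH),np.cos(TH)]])
def rep(goal=None):
    from scipy.spatial.transform import Rotation as Ro
    s=env.state();p=np.array(s['ee_pos']);f=np.array(s['force'])
    print('t',s['time_s'],'tcp',p.round(1),np.round(s['ee_rot'],1),'fix',(RF.T@(p[:2]-O)).round(1),'Ffix',(RF.T@f[:2]).round(1),f[2].round(1))
    if goal is not None:
        g=np.r_[RF@np.array(goal[:2],float)+O,goal[2]]
        print('shift tool', (Ro.from_euler('xyz',s['ee_rot'],degrees=True).as_matrix().T@(g-p)).round(1))
E
python3 -c "
from h import *
rep((0,-100,170))"
```

```text
time_s: 1.1
ee_pos: [405.6, 268.6, 213.7]
ee_rot: [180.0, 0.0, 17.4]
force: [0.2, 0.2, 0.2]
gripper_width: 13.9
t 1.1 tcp [405.6 268.6 213.7] [180.    0.   17.4] fix [-150.6  244.7] Ffix [0.3 0.2] 0.2
shift tool [152.2 344.1  43.6]
```

```bash
python3 -m pendant '[{"xyz":[0.02,0.045,0],"roll":0,"jaw":1},{"xyz":[0.04,0.09,0],"roll":0,"jaw":1},{"xyz":[0.06,0.135,0],"roll":0,"jaw":1},{"xyz":[0.08,0.18,0],"roll":0,"jaw":1},{"xyz":[0.1,0.225,0],"roll":0,"jaw":1},{"xyz":[0.12,0.27,0.01],"roll":0,"jaw":1},{"xyz":[0.14,0.31,0.025],"roll":0,"jaw":1},{"xyz":[0.151,0.345,0.044],"roll":0,"jaw":1}]'; python3 -c "
from h import *
rep((0,-105,24))
shot('scene','s1');shot('top','t1')
a=cv2.imread('pics/s1.png')[160:360,200:400];b=cv2.imread('pics/t1.png')[140:340,220:420]
cv2.imwrite('pics/s1c.png',np.hstack([cv2.resize(i,(400,400)) for i in(a,b)]))"
```

```text
time_s: 2.1
ee_pos: [654.8, -14.2, 169.0]
ee_rot: [-180.0, -0.0, 17.7]
force: [-0.1, -0.4, -0.5]
gripper_width: 0.2
t 2.1 tcp [654.8 -14.2 169. ] [-180.    -0.    17.7] fix [   0.8 -100.4] Ffix [-0.2 -0.4] -0.5
shift tool [ -0.8   4.6 145. ]
```

View pics/s1c.png

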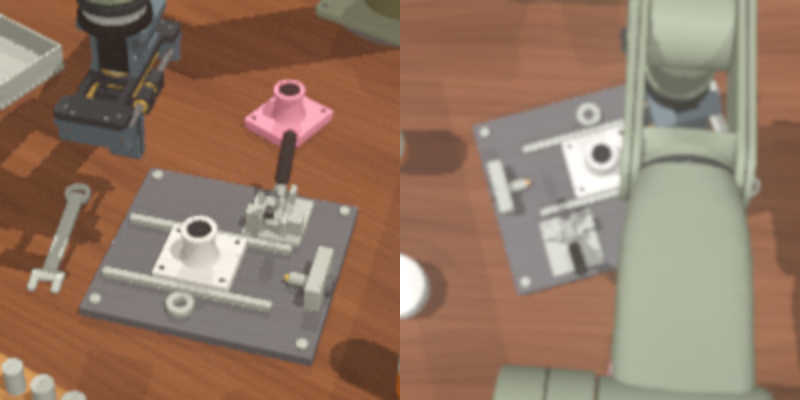

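The gripper is shut above the fixture's −y end at about (100,140) in the left half, clear of the spanner. Next I lower it behind the flange.

```bash
python3 -m pendant '[{"xyz":[0,0.005,0.025],"roll":0,"jaw":1},{"xyz":[-0.001,0.005,0.05],"roll":0,"jaw":1},{"xyz":[-0.001,0.005,0.075],"roll":0,"jaw":1},{"xyz":[-0.001,0.005,0.1],"roll":0,"jaw":1},{"xyz":[-0.001,0.005,0.12],"roll":0,"jaw":1},{"xyz":[-0.001,0.005,0.135],"roll":0,"jaw":1},{"xyz":[-0.001,0.005,0.145],"roll":0,"jaw":1},{"xyz":[-0.001,0.005,0.145],"roll":0,"jaw":1}]'; python3 -c "
from h import *
rep((0,-84,24))"
```

```text
time_s: 3.2
ee_pos: [653.7, -17.6, 24.5]
ee_rot: [-180.0, 0.1, 17.7]
force: [-0.2, 0.7, 0.1]
gripper_width: 0.3
t 3.2 tcp [653.7 -17.6  24.5] [-1.80e+02  1.00e-01  1.77e+01] fix [  -1.2 -103.3] Ffix [0.1 0.8] 0.1
shift tool [  1.2 -19.3   0.5]
```

```bash
python3 -m pendant '[{"xyz":[0.001,-0.005,0],"roll":0,"jaw":1},{"xyz":[0.001,-0.01,0],"roll":0,"jaw":1},{"xyz":[0.001,-0.014,0],"roll":0,"jaw":1},{"xyz":[0.001,-0.018,0],"roll":0,"jaw":1},{"xyz":[0.001,-0.022,0],"roll":0,"jaw":1},{"xyz":[0.001,-0.026,0],"roll":0,"jaw":1},{"xyz":[0.001,-0.03,0],"roll":0,"jaw":1},{"xyz":[0.001,-0.034,0],"roll":0,"jaw":1}]'; python3 -c "
from h import *
rep()"
```

```text
time_s: 4.2
ee_pos: [645.0, 14.8, 25.1]
ee_rot: [180.0, -0.0, 17.7]
force: [-0.0, -3.6, 1.5]
gripper_width: 0.4
t 4.2 tcp [645.   14.8  25.1] [180.   -0.   17.7] fix [  0.3 -69.8] Ffix [-1.1 -3.4] 1.5
```

```bash
python3 -m pendant '[{"xyz":[0,-0.004,0],"roll":0,"jaw":1},{"xyz":[0,-0.008,0],"roll":0,"jaw":1},{"xyz":[0,-0.012,0],"roll":0,"jaw":1},{"xyz":[0,-0.016,0],"roll":0,"jaw":1},{"xyz":[0,-0.02,0],"roll":0,"jaw":1},{"xyz":[0,-0.024,0],"roll":0,"jaw":1},{"xyz":[0,-0.028,0],"roll":0,"jaw":1},{"xyz":[0,-0.032,0],"roll":0,"jaw":1}]'; python3 -c "
from h import *
rep();p,d=shot('scene','s2');cv2.imwrite('pics/s2c.png',cv2.resize(p[220:340,235:385],None,fx=5,fy=5,interpolation=cv2.INTER_CUBIC))"
```

```text
time_s: 5.2
ee_pos: [635.1, 45.5, 25.1]
ee_rot: [180.0, -0.0, 17.7]
force: [2.0, -4.3, 3.5]
gripper_width: 0.7
t 5.2 tcp [635.1  45.5  25.1] [180.   -0.   17.7] fix [  0.2 -37.5] Ffix [ 0.6 -4.7] 3.5
```

View pics/s2c.png

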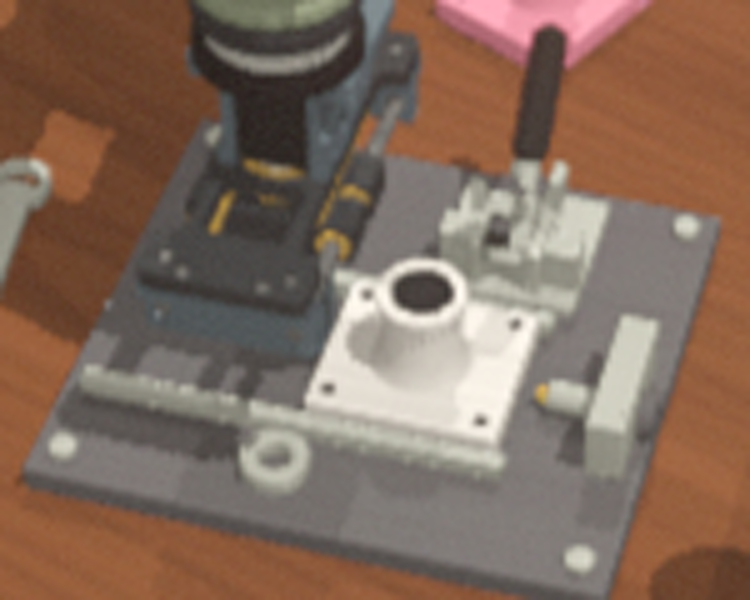

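The casting's leading edge runs from (495,443) to (540,325), and the pin tip at (540,392) is about 10 mm ahead of it. That leaves about 15 mm to home.

```bash
python3 -m pendant '[{"xyz":[0,-0.002,0],"roll":0,"jaw":1},{"xyz":[0,-0.004,0],"roll":0,"jaw":1},{"xyz":[0,-0.006,0],"roll":0,"jaw":1},{"xyz":[0,-0.0075,0],"roll":0,"jaw":1},{"xyz":[0,-0.009,0],"roll":0,"jaw":1},{"xyz":[0,-0.01,0],"roll":0,"jaw":1},{"xyz":[0,-0.011,0],"roll":0,"jaw":1},{"xyz":[0,-0.012,0],"roll":0,"jaw":1}]'; python3 -c "
from h import *
rep()"
```

```text
time_s: 6.25
ee_pos: [631.4, 56.7, 25.0]
ee_rot: [180.0, -0.0, 17.7]
force: [1.0, -4.8, 3.3]
gripper_width: 0.6
t 6.25 tcp [631.4  56.7  25. ] [180.   -0.   17.7] fix [  0.1 -25.8] Ffix [-0.5 -4.9] 3.3
```

```bash
python3 -m pendant '[{"xyz":[0,-0.0004,0],"roll":0,"jaw":1},{"xyz":[0,-0.0008,0],"roll":0,"jaw":1},{"xyz":[0,-0.0012,0],"roll":0,"jaw":1},{"xyz":[0,-0.0016,0],"roll":0,"jaw":1},{"xyz":[0,-0.002,0],"roll":0,"jaw":1},{"xyz":[0,-0.0024,0],"roll":0,"jaw":1},{"xyz":[0,-0.0027,0],"roll":0,"jaw":1},{"xyz":[0,-0.003,0],"roll":0,"jaw":1}]'; python3 -c "
from h import *
rep()"
```

```text
time_s: 7.25
ee_pos: [630.7, 59.2, 25.0]
ee_rot: [180.0, -0.0, 17.7]
force: [2.0, -6.7, 3.4]
gripper_width: 0.5
t 7.25 tcp [630.7  59.2  25. ] [180.   -0.   17.7] fix [  0.1 -23.1] Ffix [-0.1 -7. ] 3.4
```

```bash
python3 -m pendant '[{"xyz":[0,-0.0001,0],"roll":0,"jaw":1},{"xyz":[0,-0.0002,0],"roll":0,"jaw":1},{"xyz":[0,-0.0003,0],"roll":0,"jaw":1},{"xyz":[0,-0.0004,0],"roll":0,"jaw":1},{"xyz":[0,-0.0005,0],"roll":0,"jaw":1},{"xyz":[0,-0.0006,0],"roll":0,"jaw":1},{"xyz":[0,-0.0007,0],"roll":0,"jaw":1},{"xyz":[0,-0.0008,0],"roll":0,"jaw":1}]'; python3 -c "
from h import *
rep()"
```

```text
time_s: 8.25
ee_pos: [630.4, 59.9, 25.0]
ee_rot: [180.0, -0.0, 17.7]
force: [1.5, -5.9, 4.5]
gripper_width: 0.1
t 8.25 tcp [630.4  59.9  25. ] [180.   -0.   17.7] fix [  0.1 -22.4] Ffix [-0.4 -6.1] 4.5
```

```bash
python3 -m pendant '[{"xyz":[0,-0.00015,0],"roll":0,"jaw":1},{"xyz":[0,-0.0003,0],"roll":0,"jaw":1},{"xyz":[0,-0.00045,0],"roll":0,"jaw":1},{"xyz":[0,-0.0006,0],"roll":0,"jaw":1},{"xyz":[0,-0.00075,0],"roll":0,"jaw":1},{"xyz":[0,-0.0009,0],"roll":0,"jaw":1},{"xyz":[0,-0.00105,0],"roll":0,"jaw":1},{"xyz":[0,-0.0012,0],"roll":0,"jaw":1}]'; python3 -c "
from h import *
rep()"
```

```text
time_s: 9.25
ee_pos: [630.4, 60.0, 25.1]
ee_rot: [179.8, -0.0, 17.7]
force: [2.1, -9.7, 3.6]
gripper_width: 0.5
t 9.25 tcp [630.4  60.   25.1] [179.8  -0.   17.7] fix [  0.1 -22.3] Ffix [-1.  -9.8] 3.6
```

```bash
python3 -m pendant '[{"xyz":[0,-0.0002,0],"roll":0,"jaw":1},{"xyz":[0,-0.0004,0],"roll":0,"jaw":1},{"xyz":[0,-0.0006,0],"roll":0,"jaw":1},{"xyz":[0,-0.0008,0],"roll":0,"jaw":1},{"xyz":[0,-0.0008,0],"roll":0,"jaw":1},{"xyz":[0,-0.0008,0],"roll":0,"jaw":1},{"xyz":[0,-0.0008,0],"roll":0,"jaw":1},{"xyz":[0,-0.0008,0],"roll":0,"jaw":1}]'; python3 -c "
from h import *
rep()"
```

```text
time_s: 10.25
ee_pos: [630.4, 60.1, 25.1]
ee_rot: [179.8, -0.0, 17.8]
force: [3.3, -11.0, 3.1]
gripper_width: 0.3
t 10.25 tcp [630.4  60.1  25.1] [179.8  -0.   17.8] fix [  0.1 -22.2] Ffix [ -0.2 -11.5] 3.1
```

```bash
python3 -m pendant '[{"xyz":[0,-0.0002,0],"roll":0,"jaw":1},{"xyz":[0,-0.0004,0],"roll":0,"jaw":1},{"xyz":[0,-0.0004,0],"roll":0,"jaw":1},{"xyz":[0,-0.0004,0],"roll":0,"jaw":1},{"xyz":[0,-0.0004,0],"roll":0,"jaw":1},{"xyz":[0,-0.0004,0],"roll":0,"jaw":1},{"xyz":[0,-0.0004,0],"roll":0,"jaw":1},{"xyz":[0,-0.0004,0],"roll":0,"jaw":1}]'; python3 -c "
from h import *
rep()"
```

```text
time_s: 11.25
ee_pos: [630.4, 60.1, 25.1]
ee_rot: [179.8, -0.0, 17.8]
force: [3.4, -12.2, 3.9]
gripper_width: 0.1
t 11.25 tcp [630.4  60.1  25.1] [179.8  -0.   17.8] fix [  0.2 -22.2] Ffix [ -0.5 -12.6] 3.9
```

```bash
python3 -m pendant '[{"xyz":[0,0.001,0],"roll":0,"jaw":1},{"xyz":[0,0.003,0],"roll":0,"jaw":1},{"xyz":[0,0.008,0],"roll":0,"jaw":1},{"xyz":[0,0.016,0],"roll":0,"jaw":1},{"xyz":[0,0.024,-0.02],"roll":0,"jaw":1},{"xyz":[0,0.03,-0.06],"roll":0,"jaw":1},{"xyz":[0,0.03,-0.11],"roll":0,"jaw":1},{"xyz":[0,0.03,-0.15],"roll":0,"jaw":1}]'; python3 -c "
from h import *
rep((-182,46,175))
p,d=shot('scene','s3');cv2.imwrite('pics/s3c.png',cv2.resize(p[220:340,235:385],None,fx=5,fy=5,interpolation=cv2.INTER_CUBIC))"
```

```text
time_s: 12.25
ee_pos: [638.5, 34.2, 176.5]
ee_rot: [-179.9, -0.0, 17.7]
force: [0.2, -0.1, -0.3]
gripper_width: 0.3
t 12.25 tcp [638.5  34.2 176.5] [-179.9   -0.    17.7] fix [  0.  -49.3] Ffix [ 0.1 -0.1] -0.3
shift tool [-182.   -95.3    1.5]
```

View pics/s3c.png

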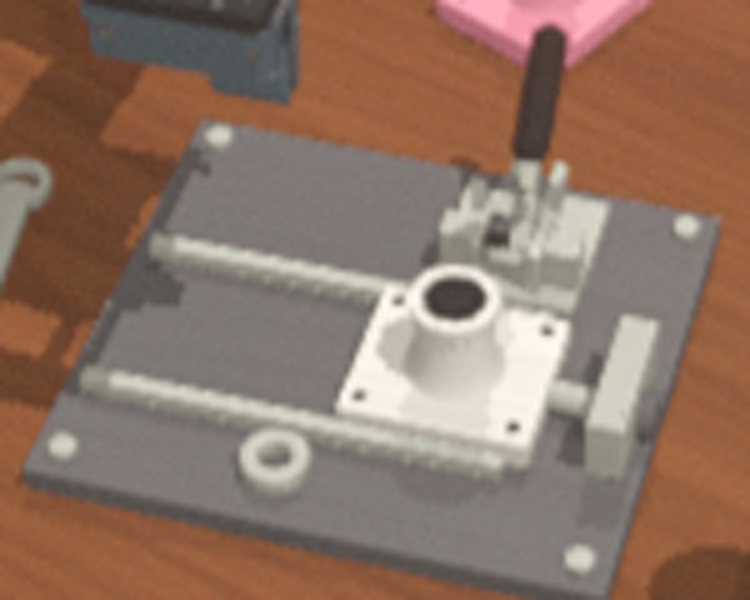

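The casting is against the screw (the pin is hidden at (555,390)) and stayed home when I backed off. Now I move to the lever's −x side.

```bash
python3 -m pendant '[{"xyz":[-0.045,-0.024,0],"roll":0,"jaw":1},{"xyz":[-0.09,-0.048,0],"roll":0,"jaw":1},{"xyz":[-0.135,-0.072,0],"roll":0,"jaw":1},{"xyz":[-0.182,-0.095,0],"roll":0,"jaw":1},{"xyz":[-0.182,-0.095,0.025],"roll":0,"jaw":1},{"xyz":[-0.182,-0.095,0.055],"roll":0,"jaw":1},{"xyz":[-0.182,-0.095,0.088],"roll":0,"jaw":1},{"xyz":[-0.182,-0.095,0.088],"roll":0,"jaw":1}]'; python3 -c "
from h import *
rep((-168,46,86))
p,d=shot('scene','s4');cv2.imwrite('pics/s4c.png',cv2.resize(p[180:300,265:415],None,fx=5,fy=5,interpolation=cv2.INTER_CUBIC))"
```

```text
time_s: 13.3
ee_pos: [433.9, 69.1, 85.0]
ee_rot: [-179.9, 0.4, 17.7]
force: [0.0, -0.4, 0.4]
gripper_width: 0.8
t 13.3 tcp [433.9  69.1  85. ] [-179.9    0.4   17.7] fix [-184.3   46.1] Ffix [-0.1 -0.4] 0.4
shift tool [16.3  0.1 -1.1]
```

View pics/s4c.png

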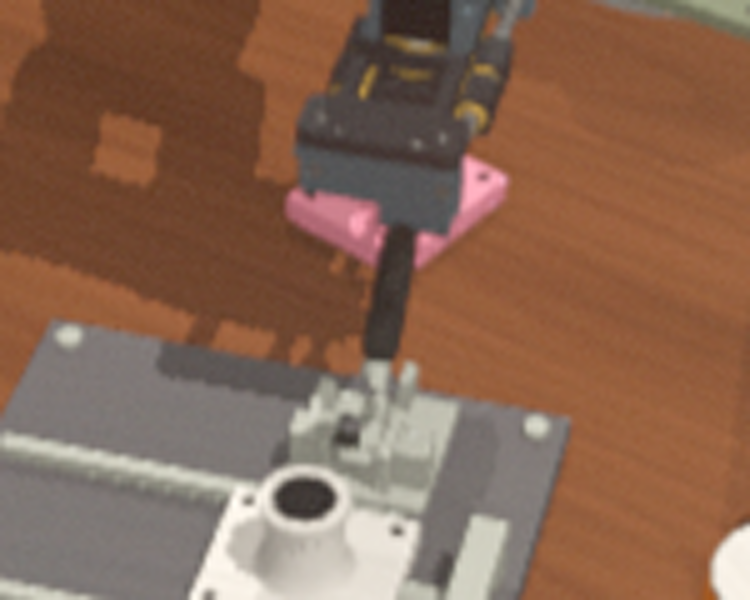

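The fingers are behind the grip's end at (400,230), in line with it. I'll approach until they touch.

```bash
python3 -m pendant '[{"xyz":[0.003,0,0],"roll":0,"jaw":1},{"xyz":[0.006,0,0],"roll":0,"jaw":1},{"xyz":[0.009,0,0],"roll":0,"jaw":1},{"xyz":[0.011,0,0],"roll":0,"jaw":1},{"xyz":[0.013,0,0],"roll":0,"jaw":1},{"xyz":[0.014,0,0],"roll":0,"jaw":1},{"xyz":[0.015,0,0],"roll":0,"jaw":1},{"xyz":[0.016,0,0],"roll":0,"jaw":1}]'; python3 -c "
from h import *
rep()"
```

```text
time_s: 14.35
ee_pos: [451.6, 74.1, 86.9]
ee_rot: [-180.0, 0.0, 17.7]
force: [0.6, -0.2, -0.2]
gripper_width: 0.5
t 14.35 tcp [451.6  74.1  86.9] [-180.     0.    17.7] fix [-165.9   45.5] Ffix [ 0.5 -0.4] -0.2
```

```bash
python3 -m pendant '[{"xyz":[0.001,0,-0.001],"roll":0,"jaw":1},{"xyz":[0.002,0,-0.002],"roll":0,"jaw":1},{"xyz":[0.003,0,-0.003],"roll":0,"jaw":1},{"xyz":[0.004,0,-0.004],"roll":0,"jaw":1},{"xyz":[0.005,0,-0.005],"roll":0,"jaw":1},{"xyz":[0.006,0,-0.006],"roll":0,"jaw":1},{"xyz":[0.007,0,-0.007],"roll":0,"jaw":1},{"xyz":[0.008,0,-0.008],"roll":0,"jaw":1}]'; python3 -c "
from h import *
rep()"
```

```text
time_s: 15.35
ee_pos: [455.8, 75.8, 93.7]
ee_rot: [-179.9, 0.5, 17.7]
force: [-6.2, -2.7, -3.3]
gripper_width: 0.2
t 15.35 tcp [455.8  75.8  93.7] [-179.9    0.5   17.7] fix [-161.4   45.9] Ffix [-6.8 -0.7] -3.3
```

```bash
python3 -m pendant '[{"xyz":[0.001,0,-0.001],"roll":0,"jaw":1},{"xyz":[0.002,0,-0.002],"roll":0,"jaw":1},{"xyz":[0.003,0,-0.003],"roll":0,"jaw":1},{"xyz":[0.004,0,-0.004],"roll":0,"jaw":1},{"xyz":[0.005,0,-0.005],"roll":0,"jaw":1},{"xyz":[0.006,0,-0.006],"roll":0,"jaw":1},{"xyz":[0.007,0,-0.0065],"roll":0,"jaw":1},{"xyz":[0.008,0,-0.007],"roll":0,"jaw":1}]'; python3 -c "
from h import *
rep()"
```

```text
time_s: 16.35
ee_pos: [463.3, 78.2, 100.8]
ee_rot: [-180.0, 0.5, 17.7]
force: [-6.6, -3.2, 0.1]
gripper_width: 0.6
t 16.35 tcp [463.3  78.2 100.8] [-180.     0.5   17.7] fix [-153.6   45.9] Ffix [-7.3 -1. ] 0.1
```

```bash
python3 -m pendant '[{"xyz":[0.0015,0,-0.0012],"roll":0,"jaw":1},{"xyz":[0.003,0,-0.0024],"roll":0,"jaw":1},{"xyz":[0.0045,0,-0.0036],"roll":0,"jaw":1},{"xyz":[0.006,0,-0.0047],"roll":0,"jaw":1},{"xyz":[0.0075,0,-0.0058],"roll":0,"jaw":1},{"xyz":[0.009,0,-0.0067],"roll":0,"jaw":1},{"xyz":[0.0105,0,-0.0075],"roll":0,"jaw":1},{"xyz":[0.012,0,-0.0083],"roll":0,"jaw":1}]'; python3 -c "
from h import *
rep()
p,d=shot('scene','s5');cv2.imwrite('pics/s5c.png',cv2.resize(p[180:300,265:415],None,fx=5,fy=5,interpolation=cv2.INTER_CUBIC))"
```

```text
time_s: 17.35
ee_pos: [475.6, 82.1, 109.6]
ee_rot: [-180.0, 0.4, 17.7]
force: [-6.5, -2.2, 0.9]
gripper_width: 0.2
t 17.35 tcp [475.6  82.1 109.6] [-180.     0.4   17.7] fix [-140.7   45.8] Ffix [-6.9 -0.1] 0.9
```

View pics/s5c.png

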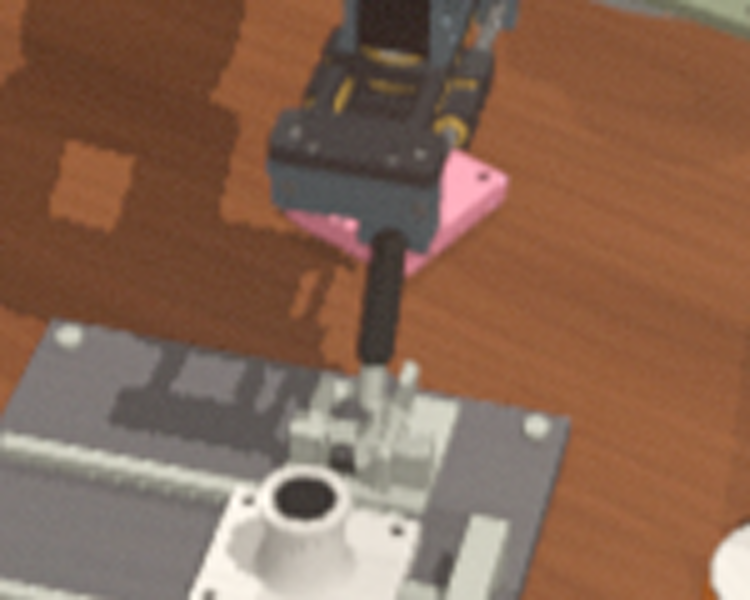

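The lever is following: its tip is at (388,240) with the finger still behind it. I'll continue round the arc.

```bash
python3 -m pendant '[{"xyz":[0.002,0,-0.0012],"roll":0,"jaw":1},{"xyz":[0.004,0,-0.0024],"roll":0,"jaw":1},{"xyz":[0.006,0,-0.0034],"roll":0,"jaw":1},{"xyz":[0.008,0,-0.0044],"roll":0,"jaw":1},{"xyz":[0.01,0,-0.0053],"roll":0,"jaw":1},{"xyz":[0.012,0,-0.0062],"roll":0,"jaw":1},{"xyz":[0.014,0,-0.007],"roll":0,"jaw":1},{"xyz":[0.016,0,-0.0078],"roll":0,"jaw":1}]'; python3 -c "
from h import *
rep()"
```

```text
time_s: 18.4
ee_pos: [493.8, 87.7, 118.4]
ee_rot: [-180.0, -0.0, 17.7]
force: [-3.3, 0.7, 1.7]
gripper_width: 0.2
t 18.4 tcp [493.8  87.7 118.4] [-180.    -0.    17.7] fix [-121.5   45.6] Ffix [-2.9  1.6] 1.7
```

```bash
python3 -m pendant '[{"xyz":[0.002,0,-0.0006],"roll":0,"jaw":1},{"xyz":[0.004,0,-0.0012],"roll":0,"jaw":1},{"xyz":[0.006,0,-0.0018],"roll":0,"jaw":1},{"xyz":[0.008,0,-0.0023],"roll":0,"jaw":1},{"xyz":[0.01,0,-0.0027],"roll":0,"jaw":1},{"xyz":[0.012,0,-0.0031],"roll":0,"jaw":1},{"xyz":[0.014,0,-0.0035],"roll":0,"jaw":1},{"xyz":[0.016,0,-0.0038],"roll":0,"jaw":1}]'; python3 -c "
from h import *
rep()
p,d=shot('scene','s6');cv2.imwrite('pics/s6c.png',cv2.resize(p[180:300,265:415],None,fx=5,fy=5,interpolation=cv2.INTER_CUBIC))"
```

```text
time_s: 19.4
ee_pos: [509.3, 92.5, 121.9]
ee_rot: [-180.0, -0.1, 17.7]
force: [-0.2, 0.7, 0.5]
gripper_width: 0.5
t 19.4 tcp [509.3  92.5 121.9] [-1.80e+02 -1.00e-01  1.77e+01] fix [-105.4   45.5] Ffix [0.  0.7] 0.5
```

View pics/s6c.png

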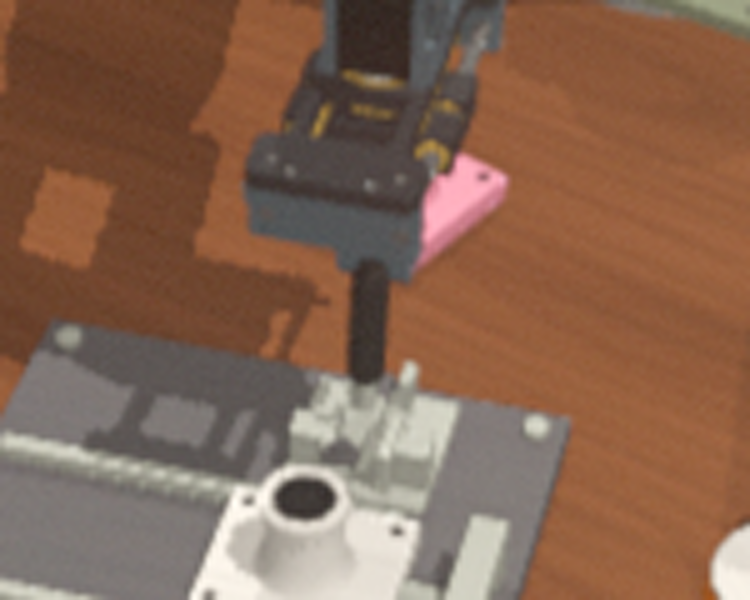

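The force has dropped to zero and the lever is upright at (370,265), so it has snapped over. I back off and verify.

```bash
python3 -m pendant '[{"xyz":[-0.005,0,0],"roll":0,"jaw":1},{"xyz":[-0.015,0,0],"roll":0,"jaw":1},{"xyz":[-0.03,0,0],"roll":0,"jaw":1},{"xyz":[-0.05,0,-0.01],"roll":0,"jaw":1},{"xyz":[-0.07,0,-0.04],"roll":0,"jaw":1},{"xyz":[-0.08,0,-0.08],"roll":0,"jaw":1},{"xyz":[-0.08,0,-0.12],"roll":0,"jaw":1},{"xyz":[-0.08,0,-0.12],"roll":0,"jaw":1}]'; python3 -c "
from h import *
rep()
p,d=shot('scene','s7');cv2.imwrite('pics/s7c.png',cv2.resize(p[220:340,235:385],None,fx=5,fy=5,interpolation=cv2.INTER_CUBIC))"
```

```text
time_s: 20.45
ee_pos: [433.3, 68.0, 244.8]
ee_rot: [179.9, -0.4, 17.7]
force: [0.5, 0.5, -1.5]
gripper_width: 0.4
t 20.45 tcp [433.3  68.  244.8] [179.9  -0.4  17.7] fix [-185.2   45.2] Ffix [0.6 0.3] -1.5
```

View pics/s7c.png

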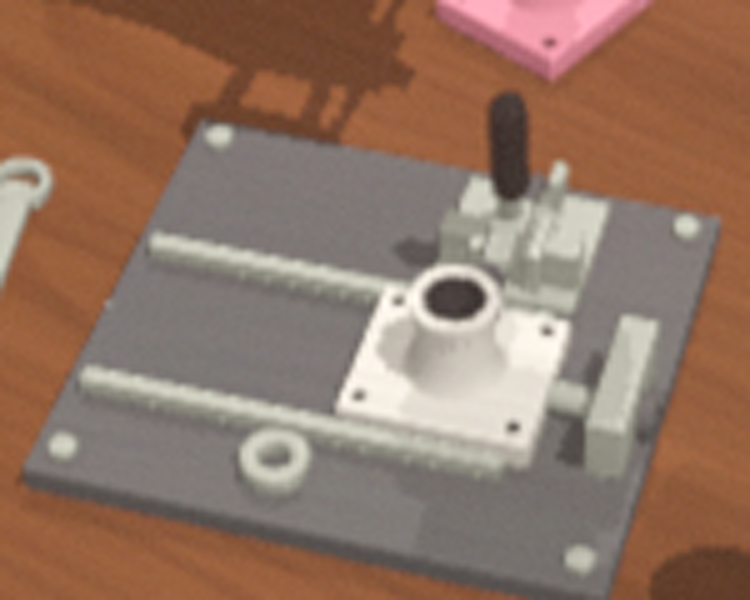

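```bash
python3 -c "
from h import *
print(RF.T@(atz('scene',*crop('scene',508,106),132)[:2]-O))
env.job_done()"
```

```text
[-69.24026605  46.08929664]
the job is handed in; nothing more can be done
```

The casting is home against the stop and the toggle clamp is closed on it. I handed the job in at about 20.5 s, with the gripper clear of everything.

- **Seating:** I slid the casting along with shut fingers at about 3–5 N. At the hard stop the push rose steeply, and I held it at 11.5–12.6 N for about a second. It stayed home when I backed off.
- **Clamp:** I pushed the lever round its arc with the fingertips, at about 7.5 N at the readings between moves. The force fell to zero when it snapped past centre.
- **Last checks:** The lever tip measured at fixture (-69, 46) mm, which matches its closed position. The casting looks unmoved against the screw, and the bearing, spanner and pink look-alike are where they were in the final view.
- **Not confirmed:** The neck hides the pad in the camera view, so I judged that it is holding down from the lever's angle and the snap. I only read forces at the end of each one-second move, so a brief peak between readings would not have shown. The bystanders outside the final close-up were not re-checked, but the arm did not go near them at working height.

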